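# Seat the prism mount in the clamp block

### The arm

A 6-joint arm with a two-finger parallel gripper is mounted at the origin on the work surface. World frame = base frame: x ahead of the robot, y to its left, z up, the work surface at z = 0. Lengths are in m, angles in rad, forces in N, time in s.
With the tool pointing down it reaches from about 0.4 to 0.925 m from the base axis. Payload 3.4 kg.
Tool frame: the origin (TCP) lies midway between the tips of the shut fingers; the grasp point (between the pads) lies arm.grip_depth behind it (arm.grip_depth is the distance from the TCP to the grasp point, in m); z points along the fingers, y is the line along which they close (so a half turn about z gives the same grasp; the last joint's range is limited). The gripper opens to 85 mm and grips with 20 to 120 N. Pads are 22 mm wide; open, the fingers measure 114 mm over their backs; the gripper's body (76 mm by 85 mm) begins 54 mm behind the grasp point. The pads swing forward as they close: fully open they stand 13 mm farther back than shut.
Start: joints at [-1.192, 0.307, 1.506, -0, 1.328, -0.073], TCP at [0.252, -0.517, 0.231] pointing down, gripper open.
Joint ranges: [-3.12, 3.12], [-1.05, 2.28], [0.14, 2.33], [-1.42, 4.57], [0.1, 2.73], [-2.68, 2.68]. Speed limits (rad/s): [2.57, 2.57, 3.14, 3.14, 3.14, 3.14].

### API

Orientations are given as a unit quaternion [w, x, y, z].
In Python, from bench import arm gives the robot as it stands.
- The arm moves only by the tool send_rows, never from a script. Its argument "moves" is a list of rows, each a list of 2 entries, a list of its own where there are three numbers: the shift along the tool's x, y, z in mm, then the turn about the tool's z in rad. In form: [[[tx, ty, tz], turn], ...]. A call has 1 to 12 rows; each row shifts and turns the commanded pose from where the row before left it, along the tool's axes as they then stand; what a row does not reach is not made up. A row lasts 1/8 s, in which the tool goes at most 62.5 mm and 10.7 degrees, less where a joint would pass 70% of its speed; a pose out of reach is approached as far as the arm can. A call is refused whole if a number of a shift passes 62.5 or a number of a turn 0.188, either way. A call with a gripper value outside its range is refused whole. "grip" is the finger opening in mm, from 0 to 85.4, set as the call begins (left out, the last holds). The fingers move at their own pace and stop on an object; the grip force is fixed at half the most. Time passes only in rows, so rows that do not move let the fingers close. It gives the time, the measured TCP pose, the force, the opening and the grip force at its end, in the units of the state.
- arm.sense(): the state, without advancing time (a new reading comes with each control period).
- arm.grab_frame(name): name is "scene" or "top" or "wrist"; returns a dict with "pixels" (384x512x3 uint8, red, green, blue), "camera_matrix" (3x3 intrinsics, pixels), "R" (3x3) and "t" (3): a world point X has camera coordinates R X + t; the wrist camera has in their place "tool_from_camera" (4x4, takes a point from camera to tool coordinates, whose origin is the TCP and whose axes are the flange's). Camera axes: x right, y down, z forward; pixel columns grow to the right and rows downward; lengths in m; the calibration is good to about 2 mm. A picture is of the moment at which its call begins: read the wrist's pose just before it. There is no depth.
- arm.hand_in(): hands the job in; it is judged then, once.
The state is a dict: "time_s": time; "joint_positions": joint angles; "qvel": joint speeds; "tau": joint torques, N m; "ee_pos": TCP position; "eef_rot": TCP orientation; "ft_force": force on the tool from outside, world axes, zero at the start; "moment": the same for the moment, N m; "opening": finger opening in m; "finger_force": force on a finger pad.
Only numpy, scipy, OpenCV 4.12 (cv2) and the standard library are available. Lean on these libraries where they do the work, as an engineer would, in place of code of your own. Each camera call takes 0.05 s, during which the arm holds its last target. There are 200 camera calls.

### The job

Slide the mount that carries the glass prism cube toe first under the overhanging lips of the grey clamp block, straight and fully home so that its toe is at the back stop. Leave it standing there, let go of it, and leave the similar mount with the round lens where it stands.

Things in the scene. Friction and masses are not known exactly. Their poses are not given: they have to be found in the camera images.
- prism_grip (a point): Loose mount, 0.3-0.5 kg, on the cart: steel foot 100 x 40 x 10 mm, on it a 34 mm square aluminium pillar (10 to 54 mm above the foot's underside), topped by a fixed 30 mm glass cube (overall height 84 mm). Point: pillar axis, 40 mm up; grip the pillar's sides here. x to the toe (75 mm ahead; heel 25 behind), z up. Starts left or right of the clamp's mouth, toe away from the robot within 35 degrees.
- prism_toe (a point): Middle of the front edge of the prism mount's toe: 75 mm ahead of prism_grip along its x axis, 5 mm above the foot's underside. Axes as prism_grip. With the toe at the back stop, the pillar's axis is 75 mm in front of the stop and 35 mm clear of the lips.
- pocket (a point): Grey clamp block, fixed to the cart. Point: cart top, middle of the back stop's face. x into the stop, z up; mouth at x = -40 mm, facing the robot within 20 degrees. Pocket 60 mm wide, its floor the cart top. Two lips overhang it from the sides, 23 to 36 mm above the cart, with a 16 mm open slot between. Block 104 mm wide; stop 28 thick, 52 high.
- lens_grip (a point): The other mount, to be left alone: same foot and pillar, but topped by an upright round brass lens cell of 42 mm diameter (overall height 95 mm). Point: pillar axis, 40 mm above the foot's underside; x to its toe, 75 mm ahead, z up. It stands on the other side of the clamp's mouth, toe away from the robot within 35 degrees.
Not all that is in view belongs to the job. What is shaped like the part that bears prism_grip but green is not meant. Leave any blue or turquoise look-alike of the part that bears pocket alone.

How it is judged:
By the outcome, as a careful person would: the job done as asked, in the order asked, and still so for the second after the job is handed in, with the robot touching nothing.
It also fails if it takes over 40 s, if anything falls off the work surface, if the arm or the gripper's body presses on something with over 40 N, if the wrist force passes 120 N, or if a joint passes its speed limit or range.

## Working session

There is one attempt and no reset: what is moved stays moved. The work goes in short steps, Python scripts to look and compute and a tool call to move; the robot and the scene stay as the last step left them, time stands still between calls to the robot, and variables do not carry over. Pictures are saved under pics/ and viewed, at most 10 in all, crops included, and the job is handed in when it is done.

Besides the shell and the picture viewer there is one more tool, called as name(argument=value, ...) on one line, values as JSON. send_rows: Moves the arm, as the interface text tells. Its arguments: {"type":"object","properties":{"moves":{"type":"array"},"grip":{"type":"number"}},"required":["moves"]}

```bash
mkdir -p pics; cat > h.py <<'E'
import numpy as np, cv2
from bench import arm
def grab(n,save=None):
    s=arm.sense(); f=arm.grab_frame(n); f['s']=s
    if save: cv2.imwrite('pics/'+save,f['pixels'][:,:,::-1])
    return f
def ray(f,uv):
    K=np.array(f['camera_matrix']); d=np.linalg.inv(K)@np.array([uv[0],uv[1],1.])
    if 'R' in f and f.get('R') is not None:
        R=np.array(f['R']);t=np.array(f['t']); return -R.T@t, R.T@d
    T=np.array(f['tool_from_camera']); w,x,y,z=f['s']['eef_rot']
    from scipy.spatial.transform import Rotation as Ro
    Rt=Ro.from_quat([x,y,z,w]).as_matrix()
    return Rt@T[:3,3]+np.array(f['s']['ee_pos']), Rt@T[:3,:3]@d
def onplane(f,uv,z):
    o,d=ray(f,uv); return o+d*(z-o[2])/d[2]
def tri(r):
    A=np.zeros((3,3));b=np.zeros(3)
    for o,d in r:
        d=d/np.linalg.norm(d);P=np.eye(3)-np.outer(d,d);A+=P;b+=P@o
    X=np.linalg.solve(A,b)
    return X,[np.linalg.norm(np.cross(X-o,d/np.linalg.norm(d))) for o,d in r]
E
python3 - <<'E'
from h import *
for n in ['scene','top']:
    f=grab(n,n+'0.png'); print(n,f['camera_matrix'],(-np.array(f['R']).T@f['t']).round(3))
s=arm.sense();print(s, arm.grip_depth)
a=cv2.imread('pics/scene0.png');b=cv2.imread('pics/top0.png')
E
```

```text
scene [[490.14637895   0.         253.64400454]
 [  0.         490.14637895 196.41303843]
 [  0.           0.           1.        ]] [1.389 0.135 0.928]
top [[362.33962501   0.         251.26253435]
 [  0.         362.33962501 187.29058761]
 [  0.           0.           1.        ]] [ 0.406 -0.041  0.894]
{'time_s': 0.1, 'joint_positions': array([-1.19148391e+00,  3.07500992e-01,  1.50753742e+00,  4.06800521e-06,
        1.32839787e+00, -7.34951436e-02]), 'qvel': array([-0.00154087, -0.00082099, -0.00291477,  0.00103527,  0.00214974,
        0.00164191]), 'tau': array([ 6.13483062e-04, -4.58528852e+01, -2.52608049e+01, -1.05056588e-05,
        5.56543222e-03,  8.28383602e-07]), 'ee_pos': array([ 0.25130871, -0.51648247,  0.23047356]), 'eef_rot': array([-9.11361925e-04,  9.74479650e-01,  2.24473967e-01, -1.38454062e-04]), 'ft_force': array([-0.48246678, -0.41723581,  0.49687672]), 'moment': array([0.00914793, 0.03035402, 0.02680136]), 'finger_force': 0.0, 'opening': 0.08558802998941889} 0.0187
```

View pics/scene0.png

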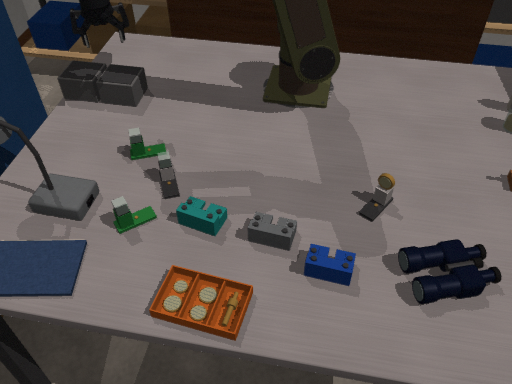

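View pics/top0.png

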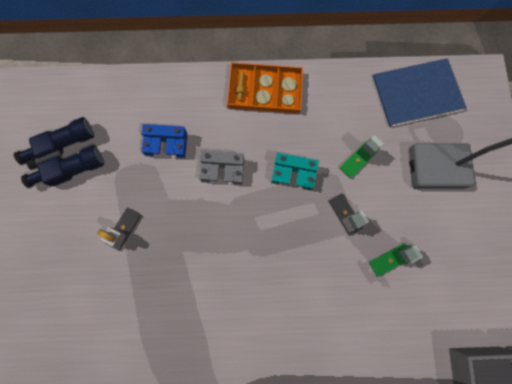

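Scene view: grey clamp (273,230), teal look-alike (202,215), blue look-alike (330,264). There are dark-footed mounts at (168,175) with the clear cube and at (378,195) with the round brass cell, and green mounts at (145,148) and (133,215). In the top view the clamp is at (222,167), the prism mount at (347,213), the lens at (120,230) and the greens at (362,157) and (395,260). The dark-footed mount with the cube fits prism_grip, since the others are green or carry the lens. The grey block fits the pocket. I'll confirm both in one crop.

```bash
python3 - <<'E'
import cv2,numpy as np
t=cv2.imread('pics/top0.png');s=cv2.imread('pics/scene0.png')
r=lambda i,k:cv2.resize(i,None,fx=k,fy=k,interpolation=cv2.INTER_CUBIC)
A=np.zeros((600,800,3),np.uint8)
a=r(t[140:250,190:390],4)[:,:800]; A[:300,:]=0
a=r(t[145:242,190:390],4); A[:a.shape[0],:a.shape[1]]=a   # 388 rows
b=r(s[145:198,145:245],4); A[388:600,:400]=b
c=r(s[203:256,225:325],4); A[388:600,400:800]=c
cv2.imwrite('pics/crop1.png',A)
E
```

```text
(no output)
```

View pics/crop1.png

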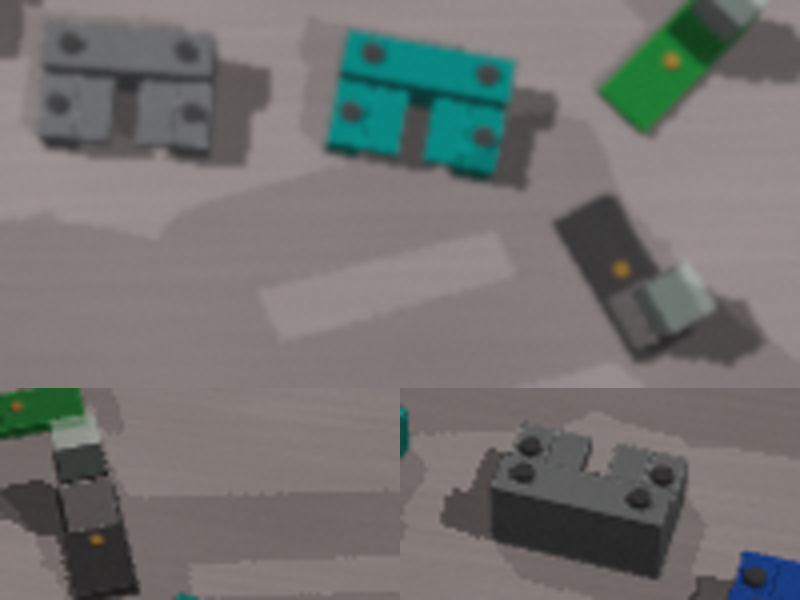

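The crop confirms it: dark foot, alu pillar and glass cube at top (347,213), and the grey clamp with slot and lips toward the robot at top (222,167). Next, coarse poses from the two views.

```bash
python3 - <<'E'
from h import *
T=grab('top');S=grab('scene')
tc=lambda x,y:(190+x/4-.4,145+y/4-.4)
sp=lambda x,y:(145+x/4-.4,145+(y-388)/4-.4)
sc=lambda x,y:(225+(x-400)/4-.4,203+(y-388)/4-.4)
P=dict(stopR=(tc(187,50),sc(522,472)),stopL=(tc(72,43),sc(639,498)),lipR=(tc(193,113),sc(530,446)),lipL=(tc(58,103),sc(662,474)),
 orange=(tc(621,269),sp(97,539)),toeL=(tc(554,222),sp(137,590)),toeR=(tc(607,194),sp(75,600)))
for k,(a,b) in P.items():
    X,e=tri([ray(T,a),ray(S,b)]); print(k,X.round(4),np.round(e,4))
for k,(x,y) in dict(toeL=(554,222),toeR=(607,194),heelL=(636,360),lensfront=(0,0)).items(): print(k,onplane(T,tc(x,y),.01).round(4))
print(onplane(T,(120,230),.01).round(3))
E
```

```text
stopR [ 0.6588 -0.0154  0.0521] [0.0007 0.0007]
stopL [0.6653 0.0545 0.0517] [0.0003 0.0003]
lipR [ 0.6237 -0.0176  0.0353] [0.0006 0.0006]
lipL [0.6321 0.0643 0.0368] [0.0009 0.0009]
orange [ 0.5236 -0.2774  0.0087] [0.0001 0.0001]
toeL [ 5.557e-01 -2.406e-01 -5.000e-04] [0.0003 0.0003]
toeR [ 5.726e-01 -2.763e-01  3.000e-04] [0.0015 0.0015]
toeL [ 0.5539 -0.238   0.01  ]
toeR [ 0.5705 -0.2722  0.01  ]
heelL [ 0.4676 -0.2815  0.01  ]
lensfront [0.708  0.1053 0.01  ]
[0.495 0.273 0.01 ]
```

send_rows(moves=[[[25, -8, 0], 0], [[40, -13, 0], 0], [[40, -13, 0], 0], [[40, -13, 0], 0], [[40, -13, 0], 0], [[40, -13, 0], 0], [[35, -10, 0], 0], [[20, -5, 0], 0], [[0, 0, 0], 0], [[0, 0, 0], 0]], grip=85)

```text
time_s: 1.45
ee_pos: [0.4641, -0.3161, 0.2312]
eef_rot: [0.0, 0.975, 0.224, -0.001]
ft_force: [-0.4, -0.6, 0.2]
opening: 0.0852
finger_force: 0.0
```

```bash
python3 - <<'E'
from h import *
f=grab('wrist','w1.png'); print(f['s']['ee_pos'],f['s']['eef_rot'],f['s']['time_s']); print(f['tool_from_camera'],f['camera_matrix'])
E
```

```text
[ 0.46408134 -0.31606082  0.23115572] [ 5.94606567e-05  9.74514181e-01  2.24325329e-01 -5.04078891e-04] 1.45
[[-2.06608021e-04 -9.48119012e-01 -3.17915550e-01  8.17240500e-02]
 [ 9.99999186e-01  2.04416835e-04 -1.25951480e-03 -1.10638238e-03]
 [ 1.25915722e-03 -3.17915552e-01  9.48118198e-01 -1.41354711e-01]
 [ 0.00000000e+00  0.00000000e+00  0.00000000e+00  1.00000000e+00]] [[343.04212434   0.         256.35994235]
 [  0.         343.04212434 196.37934981]
 [  0.           0.           1.        ]]
```

View pics/w1.png

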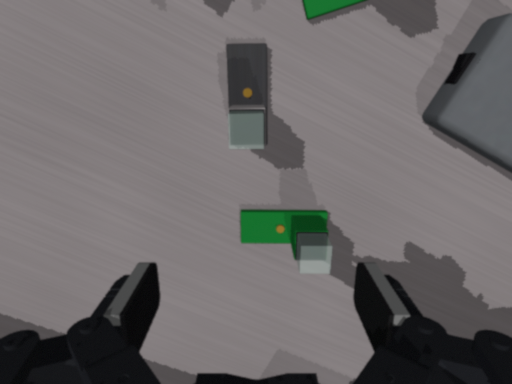

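The wrist view shows the prism mount, with toe edge at (227–266, 44) and cube top at (247,130), nearly aligned with the tool. A green mount stands behind it at (315,250).

```bash
cat >> h.py <<'E'
def foot(f,box):
    u0,u1,v0,v1=box; g=cv2.cvtColor(f['pixels'],cv2.COLOR_RGB2GRAY); h=cv2.cvtColor(f['pixels'],cv2.COLOR_RGB2HSV)
    m=np.zeros_like(g); m[v0:v1,u0:u1]=((g<78)&(h[...,1]<110))[v0:v1,u0:u1]*255
    c=max(cv2.findContours(m,0,2)[0],key=cv2.contourArea); return c
E
python3 - <<'E'
from h import *
f=grab('wrist'); im=f['pixels']
g=cv2.cvtColor(im,cv2.COLOR_RGB2GRAY)
for v in (50,60,70,80,100,130): print(v,g[v,220:276:1].tolist())
print('col',g[36:56,246].tolist())
pt=lambda u,v,z:onplane(f,(u,v),z).round(4)
print('toe',pt(227,44,.01),pt(266.5,44,.01),'cube',pt(229,109,.084),pt(266,109,.084),pt(229,148,.084),pt(266,148,.084))
print('green',pt(241,211,.01),pt(328,211,.01),pt(315,272,.084),pt(328,245,.084),pt(299,272,.084), pt(331,272,.084),pt(300,235,.084))
E
```

```text
50 [127, 126, 125, 123, 122, 111, 82, 62, 59, 61, 60, 59, 58, 59, 58, 60, 59, 59, 59, 60, 59, 60, 60, 59, 59, 59, 59, 59, 60, 61, 61, 60, 59, 60, 59, 58, 58, 58, 58, 58, 58, 59, 59, 60, 59, 57, 61, 77, 82, 82, 86, 101, 122, 128, 128, 129]
60 [112, 112, 113, 113, 113, 108, 88, 61, 52, 52, 53, 51, 51, 51, 50, 51, 51, 51, 53, 52, 52, 53, 52, 52, 50, 52, 52, 52, 53, 57, 59, 60, 59, 59, 58, 58, 58, 57, 58, 58, 58, 59, 60, 61, 59, 56, 56, 67, 78, 91, 109, 122, 125, 125, 125, 126]
70 [116, 115, 115, 116, 115, 113, 103, 73, 54, 52, 53, 50, 51, 51, 50, 50, 51, 50, 51, 52, 51, 51, 52, 51, 51, 52, 52, 52, 52, 52, 53, 55, 58, 59, 58, 58, 58, 57, 58, 58, 58, 59, 60, 60, 59, 56, 56, 69, 80, 85, 97, 118, 127, 128, 127, 125]
80 [112, 113, 113, 112, 112, 111, 102, 78, 55, 51, 51, 51, 51, 50, 51, 50, 50, 50, 51, 51, 52, 51, 52, 52, 51, 51, 51, 51, 52, 52, 53, 52, 52, 51, 51, 50, 53, 56, 57, 58, 58, 58, 59, 60, 59, 56, 56, 69, 80, 84, 98, 120, 128, 130, 131, 130]
100 [129, 129, 124, 116, 114, 114, 114, 105, 75, 54, 51, 51, 51, 51, 50, 49, 49, 50, 49, 50, 51, 50, 50, 51, 51, 50, 51, 51, 52, 53, 53, 52, 52, 51, 51, 50, 50, 50, 49, 50, 50, 50, 54, 57, 59, 56, 57, 68, 78, 83, 89, 107, 126, 131, 132, 132]
130 [126, 127, 127, 128, 129, 128, 129, 131, 134, 132, 115, 106, 105, 104, 104, 103, 104, 104, 104, 104, 104, 103, 104, 104, 103, 104, 104, 104, 104, 104, 104, 104, 104, 104, 104, 104, 104, 104, 104, 104, 104, 105, 100, 83, 60, 50, 46, 61, 77, 82, 82, 82, 82, 82, 82, 82]
col [128, 126, 119, 115, 114, 113, 103, 76, 61, 60, 60, 60, 60, 60, 59, 60, 60, 60, 59, 60]
toe [ 0.5551 -0.2386  0.01  ] [ 0.5718 -0.2731  0.01  ] cube [ 0.5077 -0.2685  0.084 ] [ 0.5209 -0.2957  0.084 ] [ 0.4784 -0.2818  0.084 ] [ 0.4921 -0.31    0.084 ]
green [ 0.404  -0.3243  0.01  ] [ 0.4469 -0.4128  0.01  ] [ 0.4054 -0.4054  0.084 ] [ 0.4358 -0.4024  0.084 ] [ 0.3987 -0.3916  0.084 ] [ 0.4121 -0.4192  0.084 ] [ 0.4335 -0.3741  0.084 ]
```

send_rows(moves=[[[20, -5, 0], 0], [[22, -5, 0], 0], [[0, 0, 25], 0], [[0, 0, 40], 0], [[0, 0, 40], 0], [[0, 0, 40], 0], [[0, 0, 30], 0], [[0, 0, 20], 0], [[0, 0, 14], 0], [[0, 0, 0], 0]])

```text
time_s: 2.8
ee_pos: [0.498, -0.2876, 0.0215]
eef_rot: [-0.001, 0.974, 0.224, -0.001]
ft_force: [-0.9, -0.4, 0.1]
opening: 0.0848
finger_force: 0.0
```

send_rows(moves=[[[0, 0, 0], 0], [[0, 0, 0], 0], [[0, 0, 0], 0], [[0, 0, 0], 0], [[0, 0, 0], 0], [[0, 0, 0], 0], [[0, 0, 0], 0], [[0, 0, 0], 0]], grip=20)

```text
time_s: 3.8
ee_pos: [0.4988, -0.2886, 0.0234]
eef_rot: [0.001, 0.974, 0.224, 0.001]
ft_force: [-0.4, 0.1, 6.5]
opening: 0.033
finger_force: 60.3
```

send_rows(moves=[[[0, 0, -15], 0], [[0, 0, -40], 0], [[0, 0, -50], 0], [[0, 0, -32], 0], [[12, -18, 0], 0], [[24, -35, 0], 0], [[30, -45, 0], 0], [[30, -45, 0], 0], [[30, -45, 0], 0], [[28, -42, 0], 0], [[18, -26, 0], 0], [[8, -12, 0], 0]])

```text
time_s: 5.3
ee_pos: [0.5406, 0.0344, 0.1576]
eef_rot: [-0.001, 0.974, 0.226, -0.002]
ft_force: [-0.4, 0.5, -3.5]
opening: 0.0335
finger_force: 60.9
```

send_rows(moves=[[[0, 0, 0], 0.1], [[0, 0, 0], 0.15], [[0, 0, 0], 0.15], [[0, 0, 0], 0.1], [[0, 0, 0], 0.05], [[0, 0, 0], 0], [[0, 0, 0], 0], [[0, 0, 0], 0]])

```text
time_s: 6.3
ee_pos: [0.5426, 0.0316, 0.1591]
eef_rot: [0.0, 0.999, -0.048, -0.0]
ft_force: [-0.9, -0.2, -3.7]
opening: 0.033
finger_force: 60.9
```

```bash
python3 - <<'E'
from h import *
f=grab('wrist','w2.png'); np.save('w2s.npy',np.r_[f['s']['ee_pos'],f['s']['eef_rot']]); print(f['s']['ee_pos'],f['s']['eef_rot'],f['s']['finger_force'],f['s']['ft_force'])
E
```

```text
[0.54255208 0.03156828 0.1590709 ] [ 1.15370528e-05  9.98825344e-01 -4.84545423e-02 -2.99638998e-04] 60.87611675262451 [-0.87422123 -0.22685781 -3.7153502 ]
```

View pics/w2.png

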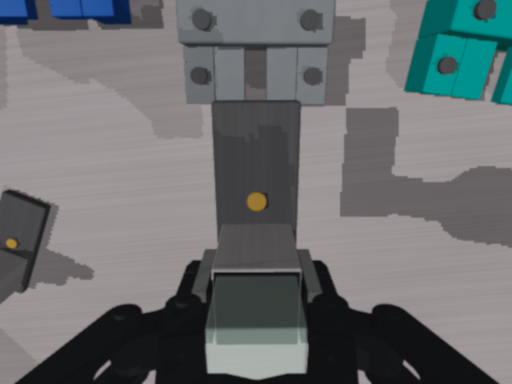

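The held mount's toe is at (213–300, 101) with its centre at u≈256.5. The clamp's slot is centred at u≈256, with lip bolts at (200,75) and (312,75) and stop bolts at (203,19) and (310,19). It's nearly aligned already, so I'll put numbers on it.

```bash
python3 - <<'E'
from h import *
from scipy.spatial.transform import Rotation as Ro
f=grab('wrist'); g=cv2.cvtColor(f['pixels'],cv2.COLOR_RGB2GRAY)
def bolt(u,v):
    w=g[v-14:v+15,u-14:u+15]; m=((w<72)*255).astype(np.uint8)
    n,l,s,c=cv2.connectedComponentsWithStats(m); k=1+np.argmax(s[1:,4]); return c[k]+[u-14,v-14]
s=f['s'];q=s['eef_rot'];R=Ro.from_quat([q[1],q[2],q[3],q[0]]).as_matrix();p=s['ee_pos']
tool=lambda X:(R.T@(X-p)*1e3).round(1)
B=[bolt(200,75),bolt(312,75),bolt(203,19),bolt(310,19)]
for b,z in zip(B,(.036,.036,.052,.052)):
    X=onplane(f,b,z);print(b.round(1),X.round(4),tool(X))
# foot edges, subpixel by gradient
G=np.abs(np.gradient(cv2.GaussianBlur(g,(3,3),0).astype(float),axis=1))
for v in (112,130,150,180,205): 
    a=205+G[v,205:228].argmax(); b=285+G[v,285:310].argmax(); print(v,a,b)
Gv=np.gradient(g.astype(float),axis=0)
for u in (218,225,290,296): print(u,92+np.abs(Gv[92:110,u]).argmax())
zt=p[2]-.0134
for uv in ((213,101),(300,101)):
    X=onplane(f,uv,zt);print('toe',X.round(4),tool(X))
# lip corners front edge top
for uv in ((187,103),(325,103),(245,60),(267,60)):print('lip',tool(onplane(f,uv,.036)))
for uv in ((180,43.5),(333,43.5)):print('stop',tool(onplane(f,uv,.052)))
E
```

```text
[200.6  75.6] [0.6312 0.0649 0.036 ] [ 84.9 -41.7 123.1]
[305.2  76.8] [ 0.623  -0.0108  0.036 ] [ 84.1  34.4 123.1]
[207.4  25.6] [0.6609 0.0535 0.052 ] [115.6 -33.2 107.1]
[304.6  26.6] [ 0.6541 -0.0098  0.052 ] [115.   30.4 107.1]
112 211 300
130 212 300
150 213 299
180 214 298
205 216 297
218 100
225 100
290 99
296 99
toe [0.6172 0.0444 0.1458] [ 73.  -19.9  13.4]
toe [0.6135 0.0067 0.1458] [72.9 17.9 13.4]
lip [ 65.7 -52.9 123.1]
lip [ 65.7  49.9 123.1]
lip [ 95.5  -9.3 123.1]
lip [ 95.5   6.4 123.1]
stop [104.9 -51.9 107.1]
stop [104.8  49.8 107.1]
```

send_rows(moves=[[[-20, 0, 0], 0], [[-20, 0, 0], 0], [[0, 0, 20], 0], [[0, 0, 40], 0], [[0, 0, 35], 0], [[0, 0, 20], 0], [[0, 0, 12], 0], [[0, 0, 5], 0], [[0, 0, 0], 0], [[0, 0, 0], 0]])

```text
time_s: 7.65
ee_pos: [0.5038, 0.0355, 0.0281]
eef_rot: [-0.0, 0.999, -0.049, 0.001]
ft_force: [-0.1, 1.2, -3.7]
opening: 0.0334
finger_force: 60.7
```

```bash
python3 - <<'E'
from h import *
f=grab('wrist','w3.png'); s=f['s'];print(s['ee_pos'],s['eef_rot'],s['ft_force'],s['moment'])
E
```

```text
[0.50378748 0.03553281 0.02810084] [-2.08309098e-05  9.98819416e-01 -4.85692795e-02  8.93692267e-04] [-0.1296306   1.15515494 -3.711072  ] [-0.02734189  0.09905776  0.02966719]
```

View pics/w3.png

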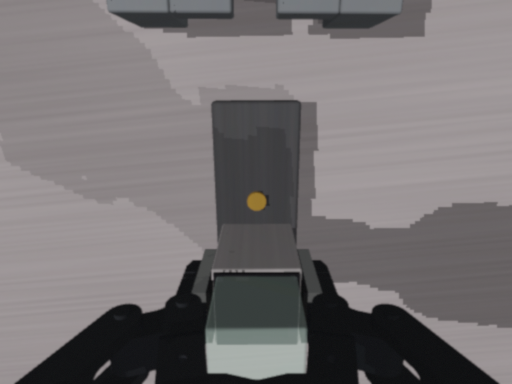

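The foot's toe edge is at (213–300, 101) and the lips span 109–400 with the slot at 232–277, centred at u≈254.5. That puts the foot under 1 mm to the right and straight, so I'll correct and enter.

send_rows(moves=[[[0, -0.7, 3], 0], [[8, 0, 0], 0], [[10, 0, 0], 0], [[10, 0, 0], 0], [[10, 0, 0], 0], [[10, 0, 0], 0], [[8, 0, 0], 0], [[4, 0, 0], 0], [[0, 0, 1], 0], [[0, 0, 0], 0]])

```text
time_s: 8.95
ee_pos: [0.5628, 0.0304, 0.0234]
eef_rot: [-0.0, 0.999, -0.049, 0.0]
ft_force: [1.4, -0.8, -3.2]
opening: 0.033
finger_force: 60.9
```

send_rows(moves=[[[4, 0, 0], 0], [[3, 0, 0], 0], [[2, 0, 0], 0], [[1, 0, 0], 0], [[0, 0, 0.5], 0], [[0, 0, 0], 0]])

```text
time_s: 9.7
ee_pos: [0.5721, 0.0295, 0.0234]
eef_rot: [-0.0, 0.999, -0.049, -0.0]
ft_force: [-6.3, -0.5, 6.7]
opening: 0.0331
finger_force: 62.2
```

send_rows(moves=[[[1, 0, 0], 0], [[1, 0, 0], 0], [[1, 0, 0], 0], [[0, 0, 0], 0], [[0, 0, 0], 0]])

```text
time_s: 10.32
ee_pos: [0.5732, 0.0293, 0.0234]
eef_rot: [0.0, 0.999, -0.048, -0.002]
ft_force: [-9.1, -0.8, 9.3]
opening: 0.033
finger_force: 62.6
```

send_rows(moves=[[[0, 0, -1], 0], [[1, 0, 0], 0], [[1, 0, 0], 0], [[1, 0, 0], 0], [[0, 0, 0], 0], [[0, 0, 0], 0]])

```text
time_s: 11.08
ee_pos: [0.5743, 0.0293, 0.0236]
eef_rot: [-0.0, 0.999, -0.049, -0.004]
ft_force: [-12.0, 0.5, 7.7]
opening: 0.0332
finger_force: 62.5
```

```bash
python3 - <<'E'
from h import *
w=grab('wrist')['pixels'];T=grab('top')['pixels'];S=grab('scene')['pixels']
r=lambda i,k:cv2.resize(i,None,fx=k,fy=k,interpolation=cv2.INTER_CUBIC)
A=np.zeros((584,800,3),np.uint8);A[:384,:512]=w
A[384:584,:400]=r(S[195:245,235:335],4);A[384:584,400:800]=r(T[140:190,170:270],4)
cv2.imwrite('pics/c4.png',A[:,:,::-1])
E
```

```text
(no output)
```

View pics/c4.png

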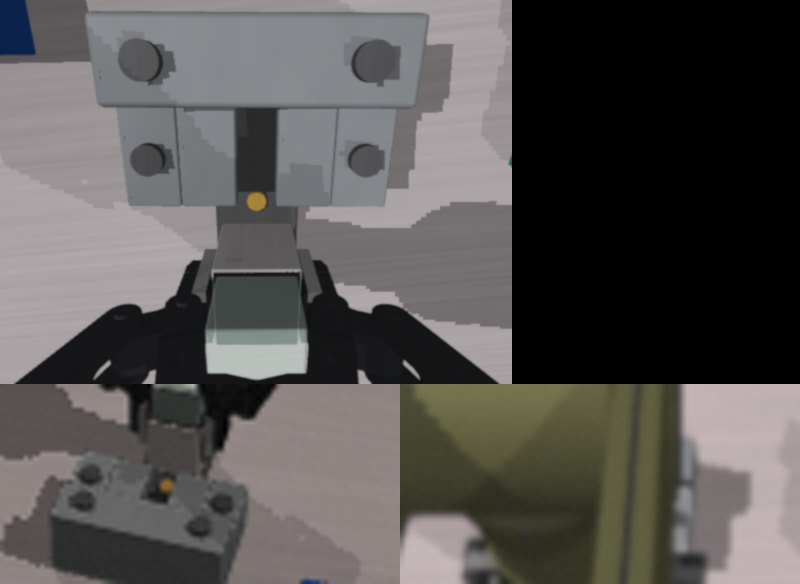

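The wrist view shows the mount centred in the pocket, with its foot in the slot, the dot at (256,201) at the lip front (v=206) and the stop's top edge at v≈105. I'll check the depth numerically.

```bash
python3 - <<'E'
from h import *
from scipy.spatial.transform import Rotation as Ro
f=grab('wrist');s=f['s'];q=s['eef_rot'];R=Ro.from_quat([q[1],q[2],q[3],q[0]]).as_matrix()
print(s['ee_pos'],q.round(4),s['ft_force'])
for n,uv,z in (('stop',(180,106),.052),('stop',(340,106),.052),('lip',(150,206),.036),('lip',(360,206),.036),('dot',(256.5,201.5),.0105)):
    X=onplane(f,uv,z);print(n,X.round(4),(R.T@(X-s['ee_pos'])*1e3).round(1))
E
```

```text
[0.57429182 0.02931186 0.0236171 ] [-1.000e-04  9.988e-01 -4.870e-02 -3.900e-03] [-11.55618108   1.2830802    8.56378015]
stop [0.6503 0.0473 0.052 ] [ 73.7 -25.3 -29. ]
stop [ 0.6454 -0.0033  0.052 ] [ 73.7  25.5 -29. ]
lip [0.6123 0.0694 0.036 ] [ 33.9 -43.5 -12.7]
lip [ 0.6042 -0.0142  0.036 ] [ 33.9  40.4 -12.6]
dot [0.6009 0.0277 0.0105] [26.8 -1.  12.9]
```

send_rows(moves=[[[0, 0, -1.5], 0], [[1, 0, 0], 0], [[1, 0, 0], 0], [[1, 0, 0], 0], [[0, 0, 0], 0], [[0, 0, 0], 0]])

```text
time_s: 12.02
ee_pos: [0.5745, 0.0293, 0.0242]
eef_rot: [-0.0, 0.999, -0.049, -0.007]
ft_force: [-14.0, 1.7, 6.8]
opening: 0.0334
finger_force: 62.3
```

send_rows(moves=[[[-2, 0, 0], 0], [[-2, 0, 0], 0], [[-1, 0, 0.5], 0], [[0, 0, 0], 0], [[0, 0, 0], 0]])

```text
time_s: 12.65
ee_pos: [0.5744, 0.0293, 0.0238]
eef_rot: [-0.0, 0.999, -0.049, -0.002]
ft_force: [-5.7, 1.0, 0.1]
opening: 0.0331
finger_force: 61.1
```

Still at the stop with a light load. Release now.

send_rows(moves=[[[0, 0, 0.4], 0], [[0, 0, 0], 0], [[0, 0, 0], 0]])

```text
time_s: 13.02
ee_pos: [0.5743, 0.0293, 0.0237]
eef_rot: [-0.0, 0.999, -0.049, -0.002]
ft_force: [-6.8, -0.6, 0.8]
opening: 0.0332
finger_force: 61.5
```

send_rows(moves=[[[0, 0, 0], 0], [[0, 0, 0], 0], [[0, 0, 0], 0], [[0, 0, 0], 0], [[0, 0, 0], 0], [[0, 0, 0], 0], [[0, 0, 0], 0], [[0, 0, 0], 0]], grip=85)

```text
time_s: 14.02
ee_pos: [0.5767, 0.0291, 0.0244]
eef_rot: [0.0, 0.999, -0.049, -0.0]
ft_force: [0.3, -1.0, 0.5]
opening: 0.0848
finger_force: 0.0
```

```bash
python3 - <<'E'
from h import *
from scipy.spatial.transform import Rotation as Ro
f=grab('wrist','w5.png');s=f['s'];q=s['eef_rot'];R=Ro.from_quat([q[1],q[2],q[3],q[0]]).as_matrix()
print(s['ee_pos'],q.round(4),s['ft_force'],s['opening'])
E
```

```text
[0.57668319 0.02907302 0.02440406] [ 0.      0.9988 -0.0486 -0.    ] [ 0.25250297 -1.02183985  0.50824368] 0.08483721060132092
```

View pics/w5.png

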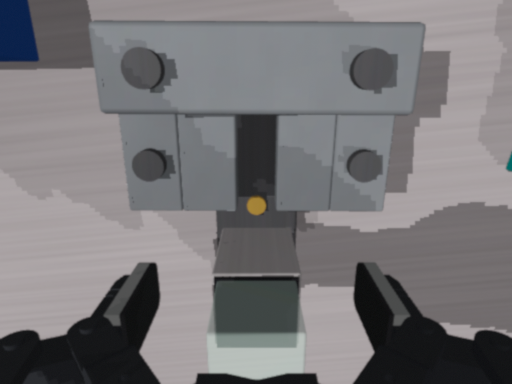

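The gripper is open and the mount stands in the pocket, with the dot at (256,206) and the lip front at v=211. Retracting straight up.

send_rows(moves=[[[0, 0, -10], 0], [[0, 0, -20], 0], [[0, 0, -40], 0], [[0, 0, -40], 0], [[0, 0, -40], 0], [[0, 0, -20], 0], [[-25, 0, 0], 0], [[-35, 0, 0], 0], [[-35, 0, 0], 0], [[-15, 0, 0], 0], [[0, 0, 0], 0], [[0, 0, 0], 0]])

```text
time_s: 15.58
ee_pos: [0.4691, 0.0396, 0.1949]
eef_rot: [-0.0, 0.999, -0.049, 0.001]
ft_force: [-1.0, 0.0, 1.0]
opening: 0.0849
finger_force: 0.0
```

```bash
python3 - <<'E'
from h import *
f=grab('wrist');print(f['s']['ee_pos'],f['s']['eef_rot'].round(4));w=f['pixels'];S=grab('scene')['pixels']
A=np.zeros((584,512,3),np.uint8);A[:384,:]=w
A[384:584,:400]=cv2.resize(S[190:240,235:335],None,fx=4,fy=4)
cv2.imwrite('pics/c6.png',A[:,:,::-1])
E
```

```text
[0.46909768 0.03962533 0.19493275] [-0.      0.9988 -0.0486  0.0012]
```

View pics/c6.png

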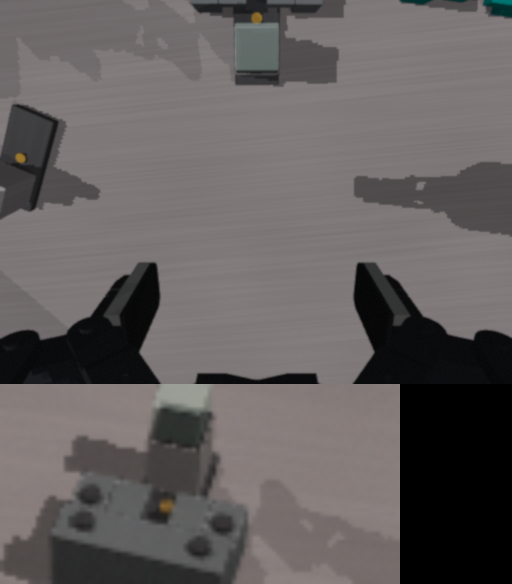

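```bash
python3 - <<'E'
from h import *
f=grab('wrist');f['s']['ee_pos']=np.array([0.57668319,0.02907302,0.02440406]);f['s']['eef_rot']=np.array([0,.9988,-.0486,0])
d=onplane(f,(256.5,205.8),.01)
ax=np.array([np.cos(.0972),-np.sin(.0972),0])
for uv,z in (((180,112),.052),((340,112),.052),((150,210.5),.036),((360,210.5),.036)): print(((onplane(f,uv,z)-d)@ax*1e3).round(1))
E
```

```text
47.7
47.7
7.5
7.5
```

The position reading leaves up to about 1 mm of doubt at the stop. I'll nudge the pillar gently and low from behind with shut fingers to make sure it's fully home.

send_rows(moves=[[[22, 0, 0], 0], [[22, 0, 0], 0], [[0, 0, 25], 0], [[0, 0, 45], 0], [[0, 0, 45], 0], [[0, 0, 30], 0], [[0, 0, 18], 0], [[0, 0, 8], 0], [[0, 0, 0], 0], [[0, 0, 0], 0]], grip=0)

```text
time_s: 16.98
ee_pos: [0.512, 0.0354, 0.024]
eef_rot: [-0.0, 0.999, -0.049, 0.001]
ft_force: [-0.7, -0.5, -0.1]
opening: 0.0003
finger_force: 0.0
```

send_rows(moves=[[[8, 0, 0], 0], [[8, 0, 0], 0], [[6, 0, 0], 0], [[3, 0, 0], 0], [[0, 0, 0], 0], [[0, 0, 0], 0]])

```text
time_s: 17.73
ee_pos: [0.5355, 0.033, 0.0233]
eef_rot: [0.0, 0.999, -0.049, -0.0]
ft_force: [-0.9, -0.4, 0.1]
opening: 0.0002
finger_force: 0.0
```

send_rows(moves=[[[2, 0, 0], 0], [[2, 0, 0], 0], [[2, 0, 0], 0], [[1, 0, 0], 0], [[1, 0, 0], 0], [[0, 0, 0], 0], [[0, 0, 0], 0]])

```text
time_s: 18.6
ee_pos: [0.5438, 0.0323, 0.0234]
eef_rot: [-0.0, 0.999, -0.049, -0.0]
ft_force: [0.3, -0.1, -0.2]
opening: 0.0
finger_force: 0.0
```

send_rows(moves=[[[1, 0, 0], 0], [[1, 0, 0], 0], [[0, 0, 0], 0], [[0, 0, 0], 0]])

```text
time_s: 19.1
ee_pos: [0.5447, 0.0321, 0.0232]
eef_rot: [0.0, 0.999, -0.049, -0.001]
ft_force: [-4.3, 1.2, 2.0]
opening: 0.0001
finger_force: 0.0
```

send_rows(moves=[[[1, 0, 0], 0], [[1, 0, 0], 0], [[1, 0, 0], 0], [[0, 0, 0], 0], [[0, 0, 0], 0]])

```text
time_s: 19.73
ee_pos: [0.5445, 0.0321, 0.023]
eef_rot: [-0.0, 0.999, -0.049, -0.004]
ft_force: [-9.8, 0.6, 6.2]
opening: -0.0
finger_force: 0.0
```

It didn't move under 9.8 N, well above the mount's sliding friction, so the toe is at the stop. Backing away.

send_rows(moves=[[[-4, 0, 0], 0], [[-6, 0, 0], 0], [[-15, 0, 0], 0], [[-25, 0, 0], 0], [[0, 0, -30], 0], [[0, 0, -50], 0], [[0, 0, -50], 0], [[0, 0, -40], 0], [[0, 0, 0], 0], [[0, 0, 0], 0]])

```text
time_s: 20.98
ee_pos: [0.4981, 0.0367, 0.1929]
eef_rot: [0.0, 0.999, -0.049, -0.0]
ft_force: [0.5, 0.1, 0.1]
opening: 0.0005
finger_force: 0.0
```

```bash
python3 - <<'E'
from h import *
w=grab('wrist','w7.png');print(w['s']['ee_pos'],w['s']['qvel'].round(3))
E
```

```text
[0.49809864 0.03665675 0.19291657] [-0.001  0.024  0.018  0.     0.001  0.001]
```

View pics/w7.png

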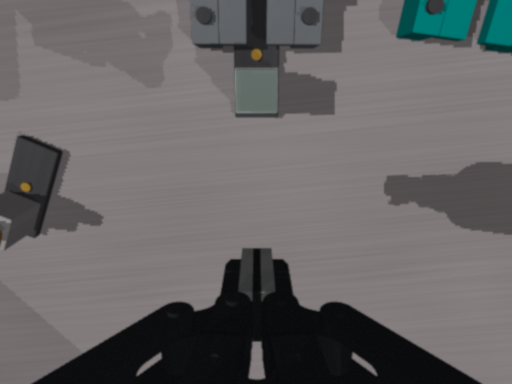

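The mount stands upright and straight in the clamp, with cube at (257,90) and dot at (256,55). The lens mount at (30,185) is untouched and the arm is clear.

```bash
python3 -c "
from bench import arm
print(arm.hand_in())"
```

```text
the job is handed in; nothing more can be done
None
```

The prism mount is in the grey clamp, straight and with its toe at the back stop (it did not move under a 9.8 N push). It has been let go, the lens mount was not touched, and the job was handed in at about 21 s.

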